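# Shut the kite case and stamp its label

## Task

A miniature kite is ready to go out: first press the lid of its wooden presentation case shut until the catch snaps. Then take the inked square seal from the ink pad and set it down in the square frame printed on the label on the lid: upright, squared up with the frame, inside it, and without the seal touching the case anywhere else. Finish still gripping the seal and holding it pressed there with a light, steady push of around 8 N, and leave the round seal and the other things on the table where they are.

Things in the scene. Friction and masses are not known exactly. Their poses are not given: they have to be found in the camera images.
- case: Wooden presentation case, fixed, 150 mm deep (its x), 200 mm wide (y); open box 62 mm high, 72 mm with the lid shut; a miniature kite lies inside. Origin: centre of its underside, on the table. The front wall with the catch, at x = -75 mm, roughly faces the robot; the hinge line runs along y at x = +75 mm, z = 62 mm. It stands left or right, the ink pad on the other side.
- case_lid (a joint): Lid angle (rad): 0 = shut, flush on the walls; grows as the front edge swings up, away from the robot. Starts 0.55 to 1.0. Stiff hinge: the lid stays where it is left; about 1 to 3 N at the front edge swings it. A sprung ball catch at the middle of the front wall stops it near 0.08; some 5 to 10 N down near the front edge snaps it past, to 0, where it is held.
- lid_hinge (a point): On the lid's hinge line, middle of its length, level with the lid's underside (62 mm above the table). Its axes turn with the lid.
- lid_front (a point): Middle of the lid's front edge, on its outer (top) face: 150 mm from the hinge line, 10 mm (the lid's thickness) above its underside. Its axes turn with the lid; y runs along the edge.
- lid_frame (a point): Centre of the square frame printed in dark lines on the paper label on the lid's outer face: inside width 34 mm, sides along this point's x and y, z out of the lid. It lies 70 mm from the hinge line (80 mm from the front edge), 26 mm off the middle towards the case's -y; a kite emblem is printed on the label's other half. Lid shut: level, 72 mm above the table.
- ink_pad: Flat dark tin with a felt ink pad, fixed to the table, 90 mm (x) by 140 mm (y), 20 mm high. Origin: centre of its underside. Both seals stand face down on it, 72 mm apart along its y, in either order.
- square_seal: Stone seal, loose, already inked, standing upright, face down on the ink pad: square column 25 by 25 mm, 56 mm tall, with an arched (half-cylinder, 21 mm wide) top rising to 66 mm; about 0.1 kg. Origin: centre of its carved square face (the underside); z up the column; x, y square to its sides. The carving is the same at every quarter turn. The other seal's column is round.
- round_seal: Stone seal of the same stone but smaller, with a round column: diameter 20 mm, 42 mm tall, narrower turned knob on top up to 60 mm. Loose, on the ink pad. Origin: centre of its underside. Not to be used.
- paperweight: Dark wooden bar 180 mm long (x), 28 mm wide, 14 mm high, small brass stud on top (22 mm), lying loose between the case and the ink pad. Origin: centre of its underside.
- paint_dish: Small loose white bowl, 76 mm across, 32 mm high, on the middle line near the robot. Origin: centre of its underside.
- water_bottle: Loose terracotta bottle, 72 mm across, 95 mm high, at the back right. Origin: centre of its underside.
- paste_jar: Loose pale plastic jar with a white screw lid, 66 mm across, 85 mm high, at the back left. Origin: centre of its underside.
- split_knife: Loose bamboo-splitting knife lying flat, 240 mm long (x, blade to +x), 30 mm wide, 18 mm high, on the left. Origin: near its middle, on the table.
There are look-alikes about, which are no part of the job. Leave any blue or pink look-alike of the square_seal alone.

How it is judged:
On the way, in this order (a step that is already met when the one before it is completed fails the run):
1. the lid is shut past its catch (value of joint case_lid below 0.02 rad), for 0.3 s.
2. the square seal is held in the gripper, lifted clear of the ink pad (contact force between the fingers and square_seal above 2 N and height (world z) of square_seal above 0.04 m and contact force between square_seal and ink_pad below 0.1 N), for 0.2 s.
At the end, for the whole second after the job is handed in: The lid is shut (under 0.02 rad). The square seal, gripped by the fingers and still, stands face down on the lid with its face centred in the printed frame within 6 mm, upright within 4 degrees, its sides square to the frame's within 7 degrees (any quarter turn), pressed on the lid with 2.5 to 20 N (value of joint case_lid below 0.02 rad and horizontal distance between square_seal and lid_frame below 0.006 m and z of square_seal in the frame of lid_frame below 0.003 m and angle between square_seal's own z axis and vertical below 0.07 rad and (angle between the x axis of square_seal and the x axis of lid_frame, either way round below 0.12 rad or angle between the x axis of square_seal and the y axis of lid_frame, either way round below 0.12 rad) and contact force between square_seal and case between 2.5 and 20 N and contact force between the fingers and square_seal above 2 N and linear speed of square_seal below 0.02 m/s); the arm keeps its last pose, push and grip.
It fails at once if the seal is pressed on the case harder than 40 N (contact force between square_seal and case above 40 N).
It fails at once if the inked seal touches the case away from the frame (more than 12 mm off its centre) (contact force between square_seal and case above 0.5 N and horizontal distance between square_seal and lid_frame above 0.012 m).
It fails at once if the round seal or another loose thing on the table is moved by more than 25 mm (distance of any of round_seal, paperweight, paint_dish, water_bottle, paste_jar, split_knife from where it was at the start of the episode above 0.025 m).
It also fails if it takes over 56 s, if anything falls off the work surface, if the arm or the gripper's body presses on something with over 40 N, if the wrist force passes 120 N, or if a joint passes its speed limit or range.

## Robot

A 6-joint arm with a two-finger parallel gripper is mounted at the origin on the work surface. World frame = base frame: x ahead of the robot, y to its left, z up, the work surface at z = 0. Lengths are in m, angles in rad, forces in N, time in s.
With the tool pointing down it reaches from about 0.3 to 0.875 m from the base axis. Payload 6.4 kg.
Tool frame: the origin (TCP) lies on the centre line of the jaws, within the pads' length; the fingertips stand 22 mm ahead of it and the grasp point (between the pads) lies 3 mm ahead of it; z points along the fingers, y is the line along which they close (so a half turn about z gives the same grasp; the last joint's range is limited). The gripper opens to 85 mm and grips with 20 to 120 N. Pads are 22 mm wide; open, the fingers measure 114 mm over their backs; the gripper's body (76 mm by 85 mm) begins 54 mm behind the grasp point. The pads swing forward as they close: fully open they stand 13 mm farther back than shut.
Start: joints at [-1.48, 0.181, 1.607, -0, 1.354, -0.206], TCP at [0.168, -0.55, 0.222] pointing down, gripper open.
Joint ranges: [-2.99, 2.99], [-0.89, 2.07], [0.3, 2.58], [-1.14, 4.28], [0, 2.63], [-3.12, 3.12]. Speed limits (rad/s): [2.57, 2.57, 3.01, 3.14, 3.14, 3.14].

## Interface

Orientations are given as a unit quaternion [w, x, y, z].
In Python, from bench import ctrl gives the robot as it stands. The module is installed in compiled form; this text tells all that it offers.
- The arm moves only by the tool servo_tool, never from a script. Its argument "commands" is a list of rows, each a list of 3 entries, a list of its own where there are three numbers: the shift along the tool's x, y, z in mm, then the turn about the tool's z in rad, then the finger opening in mm, from 0 to 85.4. In form: [[[dx, dy, dz], turn, jaw], ...]. A call has 1 to 20 rows; each row shifts and turns the commanded pose from where the row before left it, along the tool's axes as they then stand; what a row does not reach is not made up. A row lasts 1/8 s, in which the tool goes at most 62.5 mm and 10.7 degrees, less where a joint would pass 70% of its speed; a pose out of reach is approached as far as the arm can. A call with a gripper value outside its range is refused whole. The fingers move at their own pace and stop on an object; the grip force is fixed at half the most. Time passes only in rows, so rows that do not move let the fingers close. It gives the time, the measured TCP pose, the force, the opening and the grip force at its end, in the units of the state.
- ctrl.get_obs(): the state, without advancing time (a new reading comes with each control period).
- ctrl.camera(name): name is "scene" or "top" or "wrist"; returns a dict with "color" (400x640x3 uint8, red, green, blue), "z_map" (400x640 float32, m along the optical axis (not along the pixel's ray), 0 where there is no reading), "fx", "fy", "cx", "cy" (pixels), "R" (3x3) and "t" (3): a world point X has camera coordinates R X + t. Camera axes: x right, y down, z forward; pixel columns grow to the right and rows downward; lengths in m; the calibration is good to about 2 mm. The wrist camera is an equidistant fisheye: a pixel r from the principal point sees the ray r / f radians off the axis. A picture is of the moment at which its call begins.
- ctrl.hand_in(): hands the job in; it is judged then, once.
The state is a dict: "time_s": time; "q": joint angles; "dq": joint speeds; "joint_efforts": joint torques, N m; "eef_pos": TCP position; "eef_rot": TCP orientation; "wrist_force": force on the tool from outside, world axes, zero at the start; "torque": the same for the moment, N m; "opening": opening from 0.0 (shut) to 1.0 (fully open); "grasp_force": force on a finger pad.
Only numpy, scipy, OpenCV 4.12 (cv2) and the standard library are available. Lean on these libraries where they do the work, as an engineer would, in place of code of your own. Each camera call takes 0.05 s, during which the arm holds its last target. There are 200 camera calls.

## Working session

There is one attempt and no reset: what is moved stays moved. The work goes in short steps, Python scripts to look and compute and a tool call to move; the robot and the scene stay as the last step left them, time stands still between calls to the robot, and variables do not carry over. Pictures are saved under pics/ and viewed, at most 10 in all, crops included, and the job is handed in when it is done.

Besides the shell and the picture viewer there is one more tool, called after ">>>" as name(argument=value, ...) on one line, values as JSON. servo_tool: Moves the arm, as the interface text tells. Its arguments: {"type":"object","properties":{"commands":{"type":"array"}},"required":["commands"]}

```bash
mkdir -p pics
cat > h.py <<'E'
import numpy as np, cv2
from bench import ctrl
def cam(n):
    c=ctrl.camera(n); c['R']=np.array(c['R']); c['t']=np.array(c['t']); return c
def pts(c):
    z=c['z_map']; v,u=np.indices(z.shape)
    P=np.stack([(u-c['cx'])/c['fx']*z,(v-c['cy'])/c['fy']*z,z],-1)
    return (P-c['t'])@c['R']
def save(n,im): cv2.imwrite('pics/'+n,im[...,::-1])
E
python3 - <<'E'
from h import *
o=ctrl.get_obs(); print(o)
for n in('top','scene'):
    c=cam(n); save(n+'0.png',c['color']); np.savez(n+'0.npz',**c); print(n,c['fx'],c['cx'],c['cy'],c['R'],c['t'])
E
```

```text
{'time_s': 0.0, 'q': array([-1.48030377e+00,  1.81529928e-01,  1.60801499e+00, -3.99963265e-05,
        1.35380383e+00, -2.06304528e-01]), 'dq': array([ 1.22328345e-04,  4.83279714e-05, -4.50082286e-04,  7.90399246e-04,
       -7.66784962e-04, -2.60590591e-04]), 'joint_efforts': array([-2.13713298e-03, -4.44880199e+01, -3.51336336e+01, -4.08568176e-04,
        9.08943883e-03,  9.03571404e-07]), 'eef_pos': array([ 0.16811241, -0.5492738 ,  0.22078705]), 'eef_rot': array([-8.77702949e-04,  9.89008108e-01,  1.47858687e-01,  3.13229482e-05]), 'wrist_force': array([-0.15144192, -0.27045846, -0.65762709]), 'torque': array([-0.01524277,  0.00393784,  0.02517773]), 'grasp_force': 0.0, 'opening': 0.9996237862577354}
top 512.4099518913887 322.68482660826083 207.3996094837581 [[ 1.04602564e-02 -9.99945287e-01 -7.22137879e-05]
 [-9.96658534e-01 -1.04200237e-02 -8.10135149e-02]
 [ 8.10083300e-02  9.19394629e-04 -9.96713000e-01]] [0.11807996 0.59558465 1.4015072 ]
scene 362.39372251251467 321.6914911487364 192.9482851192998 [[ 0.80157239  0.59740963  0.02415457]
 [ 0.34484196 -0.4289327  -0.8349256 ]
 [-0.48843191  0.67758282 -0.54983252]] [-0.52865463 -0.08337153  1.09150302]
```

View pics/top0.png

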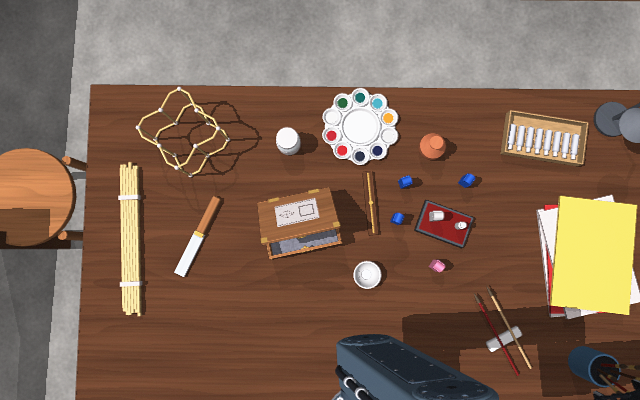

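View pics/scene0.png

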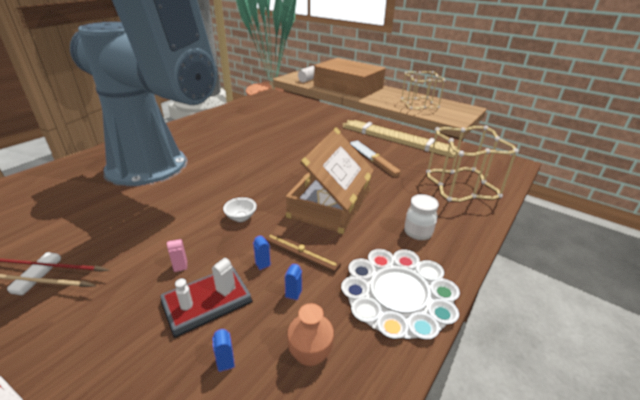

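Top view: the case is at (300,222), its lid half open, and the ink pad is at (445,223). Candidates for the square seal:
- White arched column on the pad, top (436,215) / scene (224,277). This one matches the description.
- White round one with a knob, top (461,225).
- Blue look-alikes at (405,182), (468,181) and (398,218).
- Pink look-alike at (438,266).

Run:
```python
from h import *
c=dict(np.load('top0.npz')); P=pts(c); col=c['color'].astype(int)
s=dict(np.load('scene0.npz')); S=pts(s); sc=s['color']
a=cv2.resize(c['color'][160:290,240:500],None,fx=3,fy=3,interpolation=cv2.INTER_CUBIC)
save('crop1.png',a[:, :780])
# box ranges
def blk(P,u0,u1,v0,v1): return P[v0:v1,u0:u1].reshape(-1,3)
print('table',np.median(P[300:330,180:240].reshape(-1,3),0))
# ink pad: points z 10..30 mm
Q=blk(P,405,485,190,255); m=(Q[:,2]>.010)&(Q[:,2]<.028); q=Q[m][:,:2].astype(np.float32)
print('pad',cv2.minAreaRect(q), np.median(Q[m][:,2]))
m=(Q[:,2]>.045); q=Q[m]; print(len(q))
from scipy.cluster.vq import kmeans2
ce,l=kmeans2(q[:,:2],2,seed=1,minit='++')
for i in range(2):
    w=q[l==i]; top=w[w[:,2]>w[:,2].max()-.012]
    print('seal',len(w),w[:,2].max(),cv2.minAreaRect(w[:,:2].astype(np.float32)),top.mean(0))
Q=blk(S,150,260,250,335); m=(Q[:,2]>.045)&(Q[:,2]<.1); q=Q[m]
ce,l=kmeans2(q[:,:2],2,seed=1,minit='++')
for i in range(2):
    w=q[l==i]; print('scene seal',len(w),w[:,2].max(),cv2.minAreaRect(w[:,:2].astype(np.float32)))
# lid plane
Q=blk(P,245,350,180,265)
rng=np.random.default_rng(0); Q=Q[Q[:,2]>.07]; best=0
for _ in range(500):
    t=Q[rng.choice(len(Q),3,False)]; n=np.cross(t[1]-t[0],t[2]-t[0]); n/=np.linalg.norm(n)+1e-12
    k=abs((Q-t[0])@n)<.002
    if k.sum()>best: best=k.sum(); K=k
L=Q[K]; n=np.linalg.svd(L-L.mean(0),full_matrices=False)[2][2]; n*=np.sign(n[2])
print('lid',best,len(Q),'n',n,'angle',np.arccos(n[2]),'yaw',np.degrees(np.arctan2(-n[1],-n[0])))
e=np.array([-n[0],-n[1],0]); e/=np.linalg.norm(e); yv=np.array([-e[1],e[0],0]); xv=np.cross(yv,n)
B=np.stack([xv,yv,n],1); W=L@B
for pc in (1,50,99): print(np.percentile(W,pc,axis=0))
lo,hi=np.percentile(W,1,axis=0),np.percentile(W,99,axis=0)
for x in(lo[0],hi[0]):
  for y in(lo[1],hi[1]): print('corner',B@np.array([x,y,np.median(W[:,2])]))
```

```text
table [ 0.29433473  0.43603849 -0.00078876]
pad ((0.5370758175849915, -0.20792829990386963), (0.142440065741539, 0.1265997290611267), 69.36424255371094) 0.019224848640367144
193
seal 172 0.09020972755999089 ((0.5630567073822021, -0.21337497234344482), (0.0946570411324501, 0.028793830424547195), 74.07586669921875) [ 0.56851301 -0.19327022  0.08285697]
seal 21 1.4451593808303618 ((0.4788256287574768, 0.12299096584320068), (0.0, 0.0), 0.0) [0.47882562 0.12299097 1.44515938]
scene seal 288 0.08084787783127154 ((0.5021724700927734, -0.22956889867782593), (0.02468443661928177, 0.12760651111602783), 60.20218276977539)
scene seal 504 0.0883407386518074 ((0.5988038778305054, -0.1975128948688507), (0.06392146646976471, 0.20867767930030823), 31.11286735534668)
lid 2160 3284 n [0.63674679 0.14478601 0.7573576 ] angle 0.7115393084061538 yaw -167.18967363462934
[-0.44802796 -0.15866782  0.47885431]
[-0.36837413 -0.06046939  0.48084199]
[-0.30111482  0.03622091  0.4827882 ]
corner [0.60186566 0.29957256 0.07160692]
corner [0.64507722 0.10953473 0.07160692]
corner [0.49336935 0.27490224 0.16754126]
corner [0.53658091 0.08486441 0.16754126]
```

View pics/crop1.png

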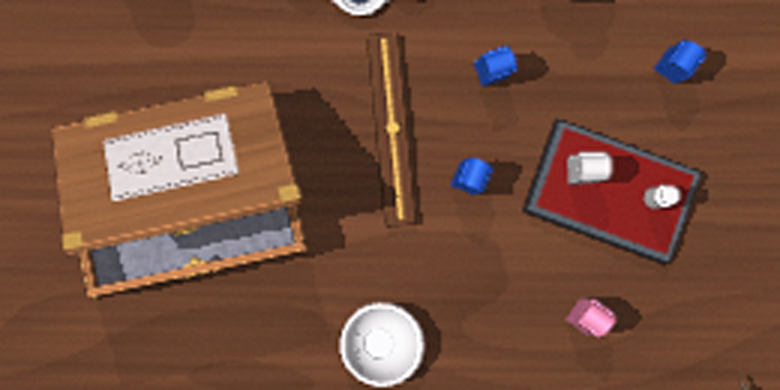

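The crop confirms the choice: the white arched square seal is at top (437,215), and the round knob seal is at (461,225). The lid angle is about 0.71 rad and the case yaw about +12.8°. The plane fit matches the expected front-edge height (0.1675 against 0.1676). Next I move over the lid with the jaws shut.

>>> servo_tool(commands=[[[27.8,-29.8,-2],0,0],[[27.8,-29.8,-2],0,0],[[27.8,-29.8,-2],0,0],[[27.8,-29.8,-2],0,0],[[27.8,-29.8,-2],0,0],[[27.8,-29.8,-2],0,0],[[27.8,-29.8,-2],0,0],[[27.8,-29.8,-2],0,0],[[27.8,-29.8,-2],0,0],[[27.8,-29.8,-2],0,0],[[27.8,-29.8,-2],0,0],[[27.8,-29.8,-2],0,0],[[27.8,-29.8,-2],0,0],[[27.8,-29.8,-2],0,0],[[27.8,-29.8,-2],0,0],[[27.8,-29.8,-2],0,0],[[27.8,-29.8,-2],0,0],[[27.8,-29.8,-2],0,0],[[27.8,-29.8,-2],0,0],[[27.8,-29.8,-2],0.073,0]])

```text
time_s: 2.6
eef_pos: [0.5257, 0.184, 0.2613]
eef_rot: [0.0, 0.994, 0.111, -0.0]
wrist_force: [0.4, -1.0, 0.7]
opening: -0.003
grasp_force: 0.0
```

>>> servo_tool(commands=[[[0,0,20],0,0],[[0,0,20],0,0],[[0,0,20],0,0],[[0,0,20],0,0],[[-8,0,11],0,0],[[-8,0,11],0,0],[[-8,0,11],0,0],[[-5,0,12],0,0],[[-5,0,12],0,0],[[0,0,0],0,0]])

```text
time_s: 3.85
eef_pos: [0.4833, 0.1732, 0.1217]
eef_rot: [0.001, 0.994, 0.112, -0.01]
wrist_force: [-25.4, -8.9, 11.0]
opening: 0.005
grasp_force: 12.8
```

Run:
```python
from h import *
c=cam('scene'); save('s1.png',cv2.resize(c['color'][60:260,220:440],None,fx=2.5,fy=2.5,interpolation=cv2.INTER_CUBIC))
```

```text
(no output)
```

View pics/s1.png

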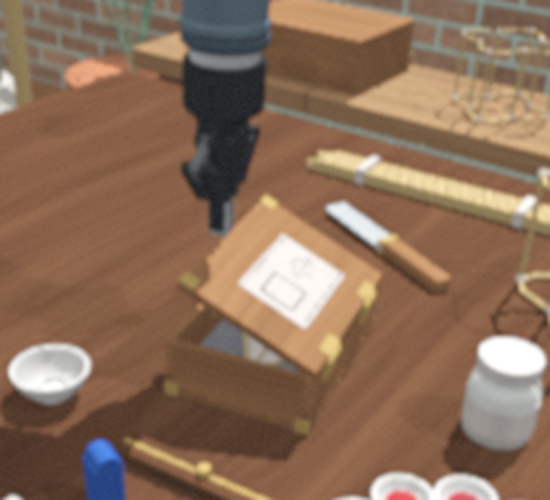

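The fingers slipped in front of the lid's edge (crop pixel (220,225)) and the lid is still open. I back off, rise and measure again.

>>> servo_tool(commands=[[[-15,0,0],0,0],[[-15,0,0],0,0],[[-10,0,-30],0,0],[[0,0,-50],0,0],[[0,0,-50],0,0],[[0,0,0],0,0]])

```text
time_s: 4.65
eef_pos: [0.456, 0.1666, 0.2599]
eef_rot: [-0.0, 0.994, 0.112, 0.005]
wrist_force: [0.6, 0.8, 0.4]
opening: 0.001
grasp_force: 0.0
```

```bash
cat >> h.py <<'E'
def lid(c,roi,zmin=.066):
    P=pts(c); u0,u1,v0,v1=roi; Q=P[v0:v1,u0:u1].reshape(-1,3); Q=Q[(Q[:,2]>zmin)&(Q[:,2]<.22)]
    rng=np.random.default_rng(0); best=0
    for _ in range(500):
        t=Q[rng.choice(len(Q),3,False)]; n=np.cross(t[1]-t[0],t[2]-t[0]); n/=np.linalg.norm(n)+1e-12
        k=abs((Q-t[0])@n)<.002
        if k.sum()>best: best=k.sum(); K=k
    L=Q[K]; n=np.linalg.svd(L-L.mean(0),full_matrices=False)[2][2]; n*=np.sign(n[2])
    return n,L
E
python3 - <<'E'
from h import *
print(ctrl.get_obs()['eef_pos'])
c=cam('scene'); n,L=lid(c,(270,390,110,240))
print('scene',len(L),n,np.arccos(n[2]))
ex=np.array([.975,.222]); ey=np.array([-.222,.975]); d=L[:,:2]-[.618,.2034]
print(np.percentile(d@ex,[1,50,99]),np.percentile(d@ey,[1,50,99]),np.percentile(L[:,2],[1,50,99]))
s=dict(np.load('scene0.npz')); n,L=lid(s,(270,390,110,240)); print('before',n,np.arccos(n[2])); d=L[:,:2]-[.618,.2034]
print(np.percentile(d@ex,[1,50,99]),np.percentile(d@ey,[1,50,99]),np.percentile(L[:,2],[1,50,99]))
E
```

```text
[0.45603799 0.16659535 0.25990648]
scene 2855 [0.4000579  0.09100617 0.91196028] 0.4227594211188388
[-0.12885649 -0.06138689  0.00496212] [-0.10271774 -0.01756848  0.0936421 ] [0.07245672 0.10281092 0.13297967]
before [0.63831116 0.14614508 0.75577806] 0.7139548235092523
[-0.10340526 -0.04874595  0.00728974] [-0.10293779 -0.01859547  0.09292397] [0.07163054 0.1207629  0.16764116]
```

>>> servo_tool(commands=[[[38,0,0],0,0],[[38,0,0],0,0],[[0,0,35],0,0],[[0,0,35],0,0],[[0,0,30],0,0],[[0,0,12],0,0],[[0,0,10],0,0],[[0,0,10],0,0],[[0,0,10],0,0],[[0,0,8],0,0],[[0,0,0],0,0]])

```text
time_s: 6.08
eef_pos: [0.5272, 0.1831, 0.1041]
eef_rot: [-0.0, 0.994, 0.112, -0.0]
wrist_force: [-0.5, -0.3, -0.6]
opening: 0.005
grasp_force: 0.0
```

>>> servo_tool(commands=[[[0,0,-15],0,0],[[-17,0,0],0,0],[[-17,0,0],0,0],[[0,0,8],0,0],[[0,0,5],0,0],[[0,0,3],0,0],[[0,0,0],0,0]])

```text
time_s: 6.95
eef_pos: [0.4946, 0.1756, 0.1033]
eef_rot: [-0.0, 0.994, 0.112, -0.0]
wrist_force: [-0.3, 0.1, -0.2]
opening: 0.001
grasp_force: 0.0
```

Run:
```python
from h import *
print(ctrl.get_obs()['eef_pos'],ctrl.get_obs()['wrist_force'])
c=cam('scene'); n,L=lid(c,(270,390,110,240))
print('scene',len(L),n,np.arccos(n[2]))
```

```text
[0.49456406 0.17559202 0.10333071] [-0.30301107  0.06277466 -0.18124617]
scene 2691 [0.27334847 0.06110243 0.95997245] 0.2838924832648398
```

Run:
```python
from h import *
c=cam('scene'); n,L=lid(c,(270,390,110,240))
ex=np.array([.975,.222]); ey=np.array([-.222,.975]); d=L[:,:2]-[.618,.2034]
print(np.percentile(d@ex,[1,50,99]),np.percentile(d@ey,[1,50,99]),np.percentile(L[:,2],[1,50,99]))
save('s2.png',cv2.resize(c['color'][60:260,220:440],None,fx=2.5,fy=2.5,interpolation=cv2.INTER_CUBIC))
```

```text
[-0.13683878 -0.06409672  0.00358688] [-0.10264045 -0.01930654  0.0937764 ] [0.07249103 0.09297686 0.11450703]
```

View pics/s2.png

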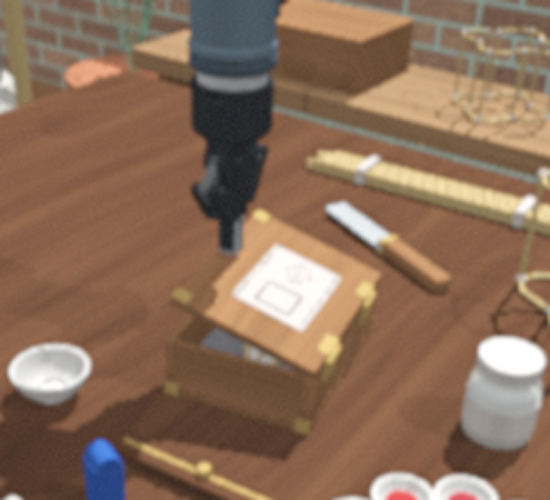

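Run:
```python
from h import *
from scipy.spatial.transform import Rotation as Ro
c=cam('scene');o=ctrl.get_obs()
def pj(X): q=c['R']@X+c['t']; return (q[0]/q[2]*c['fx']+c['cx'],q[1]/q[2]*c['fy']+c['cy'],q[2])
w,x,y,z=o['eef_rot'];M=Ro.from_quat([x,y,z,w]).as_matrix(); print(M,o['eef_rot'])
for k in(-.1,-.05,0,.01,.022):
  X=o['eef_pos']+M[:,2]*k; u,v,zz=pj(X); print(k,u,v,zz,c['z_map'][int(v),int(u)],(u-220)*2.5,(v-60)*2.5)
H=np.array([.618,.2034,0]);ex=np.array([.975,.222,0]);ey=np.array([-.222,.975,0])
X=H-.141*ex+[0,0,.1145]; print('edge',pj(X),[(pj(X)[0]-220)*2.5,(pj(X)[1]-60)*2.5])
P=pts(c)
for (a,b) in((228,225),(232,235),(230,245),(230,200)): print(P[60+int(b/2.5),220+int(a/2.5)])
```

```text
[[ 9.75062009e-01  2.21932541e-01 -1.62270113e-04]
 [ 2.21932544e-01 -9.75062022e-01  4.31043526e-06]
 [-1.57266798e-04 -4.02159606e-05 -9.99999987e-01]] [-1.12016547e-05  9.93745946e-01  1.11664628e-01 -8.03869722e-05]
-0.1 312.19627610349033 126.06188636560621 0.8570069657484444 0.8283104 230.49069025872583 165.15471591401553
-0.05 311.9940093662898 145.24400176887193 0.8845027001188431 0.8516668 229.98502341572447 213.11000442217983
0 311.8039388615996 163.26947845469095 0.9119984344892418 0.9011867 229.50984715399898 258.17369613672736
0.01 311.76729181684954 166.74492800864954 0.9174975813633215 0.8889037 229.41822954212384 266.8623200216239
0.022 311.7238910957901 170.860867443221 0.9240965576122173 0.878543 229.3097277394753 277.1521686080525
edge (np.float64(306.6057750065432), np.float64(158.2857804998082), np.float64(0.9104540977388211)) [np.float64(216.51443751635796), np.float64(245.7144512495205)]
[0.50005469 0.16466524 0.14673253]
[0.50341193 0.16444961 0.13707438]
[0.50325964 0.16481604 0.12591348]
[0.50537378 0.16133884 0.17599663]
```

>>> servo_tool(commands=[[[0,0,5],0,0],[[0,0,5],0,0],[[0,0,0],0,0]])

```text
time_s: 7.48
eef_pos: [0.4939, 0.1755, 0.093]
eef_rot: [-0.0, 0.994, 0.112, -0.001]
wrist_force: [-0.5, -0.6, 0.8]
opening: -0.001
grasp_force: 0.0
```

Run:
```python
from h import *
o=ctrl.get_obs();print(o['eef_pos'],o['wrist_force'])
for n_ in('scene','top'):
  c=cam(n_); n,L=lid(c,(270,390,110,240) if n_=='scene' else (245,350,180,265))
  print(n_,len(L),n,np.arccos(n[2]))
  save('l_%s.png'%n_,cv2.resize(c['color'][100:220,250:390] if n_=='scene' else c['color'][160:280,230:370],None,fx=4,fy=4,interpolation=cv2.INTER_CUBIC))
a=np.hstack([cv2.imread('pics/l_scene.png'),cv2.imread('pics/l_top.png')]); cv2.imwrite('pics/l2.png',cv2.resize(a,(800,343)))
```

```text
[0.49392863 0.17550896 0.09304141] [-0.49411281 -0.64481874  0.82599616]
scene 2606 [0.2081598  0.04614761 0.97700558] 0.21486317748631129
top 1171 [0.21117149 0.04218764 0.97653817] 0.21704445688285695
```

View pics/l2.png

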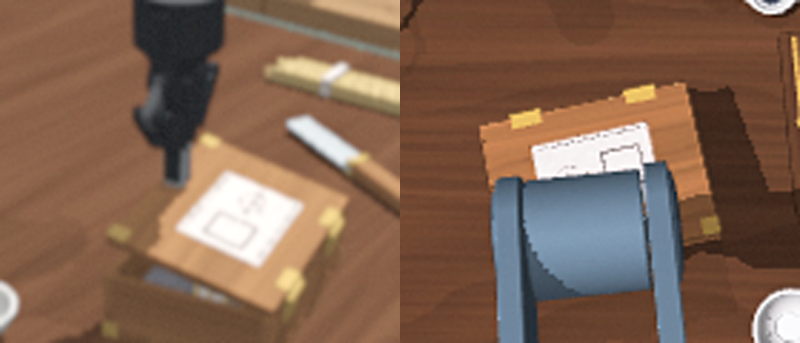

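>>> servo_tool(commands=[[[0,0,5],0,0],[[0,0,5],0,0],[[0,0,4],0,0],[[0,0,0],0,0]])

```text
time_s: 8.07
eef_pos: [0.494, 0.1755, 0.0792]
eef_rot: [-0.0, 0.994, 0.112, -0.0]
wrist_force: [-0.0, 0.1, 0.4]
opening: 0.003
grasp_force: 0.0
```

>>> servo_tool(commands=[[[0,0,2],0,0],[[0,0,2],0,0],[[0,0,0],0,0]])

```text
time_s: 8.45
eef_pos: [0.4943, 0.1756, 0.0756]
eef_rot: [-0.0, 0.994, 0.112, -0.0]
wrist_force: [-0.4, 0.2, -0.2]
opening: 0.0
grasp_force: 0.0
```

Run:
```python
from h import *
c=cam('scene'); n,L=lid(c,(270,390,110,240)); print(len(L),n,np.arccos(n[2])); print(ctrl.get_obs()['wrist_force'])
```

```text
2504 [0.09198788 0.02042391 0.99555065] 0.09436794831490679
[0.15502992 0.03005334 0.83939386]
```

>>> servo_tool(commands=[[[0,0,2],0,0],[[0,0,2],0,0],[[0,0,2],0,0],[[0,0,0],0,0]])

```text
time_s: 9.0
eef_pos: [0.4944, 0.1756, 0.0697]
eef_rot: [-0.0, 0.994, 0.112, 0.0]
wrist_force: [0.3, -0.2, -0.1]
opening: -0.004
grasp_force: 0.0
```

Run:
```python
from h import *
c=cam('scene'); n,L=lid(c,(270,390,110,240)); print(len(L),n,np.arccos(n[2])); print(ctrl.get_obs()['wrist_force'])
```

```text
2453 [0.04713737 0.0099249  0.99883911] 0.048189548938132785
[-0.03026748  0.29510103  0.39779546]
```

>>> servo_tool(commands=[[[0,0,2],0,0],[[0,0,2],0,0],[[0,0,2],0,0],[[0,0,0],0,0]])

```text
time_s: 9.55
eef_pos: [0.4941, 0.1755, 0.0633]
eef_rot: [-0.0, 0.994, 0.112, -0.0]
wrist_force: [-0.0, 0.1, 0.2]
opening: -0.001
grasp_force: 0.0
```

Run:
```python
from h import *
c=cam('scene'); n,L=lid(c,(270,390,110,240)); print(len(L),n,np.arccos(n[2])); print(ctrl.get_obs()['wrist_force'])
ex=np.array([.975,.222]); d=L[:,:2]-[.618,.2034]
print(np.median(L[d@ex<-.12][:,2]),np.median(L[d@ex>-.04][:,2]))
```

```text
2386 [ 5.53760284e-04 -1.52318209e-03  9.99998687e-01] 0.0016207209615275546
[-0.0780523  -0.63903703 -0.40677158]
0.0728230507496632 0.07288806187307853
```

>>> servo_tool(commands=[[[0,0,-20],0,0],[[0,0,-40],0,0],[[0,0,-60],0,0],[[0,0,-60],0,0],[[0,0,0],0,0]])

```text
time_s: 10.22
eef_pos: [0.4978, 0.1761, 0.2498]
eef_rot: [-0.0, 0.994, 0.112, 0.006]
wrist_force: [0.3, -0.0, -1.3]
opening: 0.002
grasp_force: 0.0
```

Run:
```python
from h import *
o=ctrl.get_obs(); print(o['eef_pos'])
c=cam('scene'); P=pts(c); n,L=lid(c,(270,390,110,240)); print('lid',np.arccos(n[2]),np.median(L[:,2]))
d=np.linalg.norm(P[...,:2]-o['eef_pos'][:2],axis=-1)
m=(d<.03)&(P[...,2]>.085)&(P[...,2]<.5); print(m.sum(),np.sort(P[m][:,2])[:12]); v,u=np.nonzero(m); k=np.argmin(P[m][:,2]); print(u[k],v[k])
save('s3.png',cv2.resize(c['color'][0:220,220:420],None,fx=2.5,fy=2.5,interpolation=cv2.INTER_CUBIC))
w=cam('wrist'); save('w3.png',w['color']); print(w['fx'],w['R'],w['t'],-w['R'].T@w['t'])
```

```text
[0.49778606 0.17607296 0.24984538]
lid 0.0022188367079443968 0.07294785491134809
799 [0.25982994 0.26004784 0.26062264 0.26082889 0.26108725 0.26187451
 0.26208619 0.26216907 0.26227539 0.26229621 0.2631028  0.26315494]
313 104
309.70691628693146 [[ 0.22184612 -0.97507964  0.00200031]
 [-0.93096601 -0.21119861  0.29782113]
 [-0.28997686 -0.06793268 -0.95461959]] [0.06010926 0.4529146  0.55938906] [0.57052298 0.19226705 0.39899598]
```

View pics/w3.png

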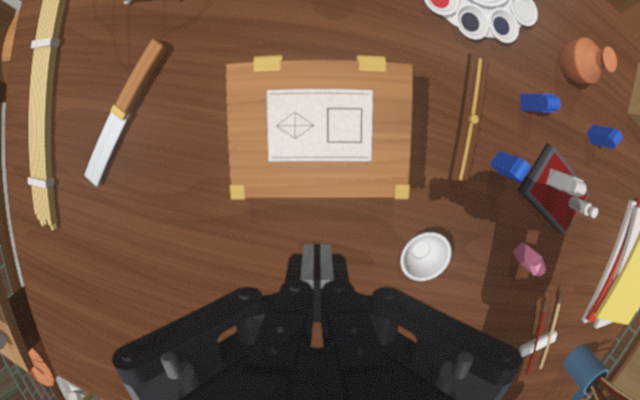

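The wrist view shows the lid shut, with the label frame at (345,126). On the pad, the square seal is at (567,182) and the round one at (585,208). Next I measure the frame, and check the fingertip offset, which looks different from the description.

```bash
cat >> h.py <<'E'
def ray(w,u,v):
    x,y=(np.asarray(u)-w['cx'])/w['fx'],(np.asarray(v)-w['cy'])/w['fy']; r=np.hypot(x,y)+1e-12
    d=np.stack([x/r*np.sin(r),y/r*np.sin(r),np.cos(r)],-1); return d@w['R']
def atz(w,u,v,z):
    C=-w['R'].T@w['t']; d=ray(w,u,v); return C+d*((z-C[2])/d[...,2])[...,None]
def wpts(w):
    v,u=np.indices(w['z_map'].shape); d=ray(w,u,v); k=w['z_map']/(d@w['R'][2]); return -w['R'].T@w['t']+d*k[...,None]
E
python3 - <<'E'
from h import *
w=cam('wrist'); np.savez('w3.npz',**w); o=ctrl.get_obs(); W=wpts(w); print(o['eef_pos'])
C=-w['R'].T@w['t']; p=o['eef_pos']
for v in(243,250,260,275): 
  d=ray(w,317,v); k=((p-C)[:2]@d[:2])/(d[:2]@d[:2]); print('tip row',v,C+k*d,'depth pt',W[v,309],W[v,325])
# frame from dark pixels
g=w['color'].astype(int).sum(2)[98:156,322:370]; lab=(g<330); v,u=np.nonzero(lab); 
n,cc,st,ce=cv2.connectedComponentsWithStats(lab.astype(np.uint8),connectivity=8)
for i in range(1,n):
  if st[i,4]>40:
    vv,uu=np.nonzero(cc==i); X=atz(w,uu+322.,vv+98.,.072); r=cv2.minAreaRect(X[:,:2].astype(np.float32)); print('frame?',st[i],r)
print('lid z',W[130,300],W[180,300])
# pad / seals
m=(W[...,2]>.05)&(W[...,2]<.095); m[:, :545]=0; m[:150]=0;m[230:]=0
n,cc,st,ce=cv2.connectedComponentsWithStats(m.astype(np.uint8))
for i in range(1,n):
  if st[i,4]>15: q=W[cc==i]; print(st[i],q[:,2].max(),cv2.minAreaRect(q[:,:2].astype(np.float32)))
E
```

```text
[0.49376203 0.17549052 0.24272754]
tip row 243 [0.49400976 0.1744308  0.23296431] depth pt [0.50452152 0.18095477 0.25751724] [0.50595837 0.17313672 0.2568327 ]
tip row 250 [0.49400401 0.17445396 0.24204302] depth pt [0.50397961 0.18069585 0.26407217] [0.50559819 0.1732429  0.26393784]
tip row 260 [0.49399668 0.17448357 0.25368831] depth pt [0.50475353 0.18062187 0.27540977] [0.50612256 0.17366611 0.27504208]
tip row 275 [0.49398727 0.17452173 0.26878859] depth pt [0.50533911 0.18046118 0.28909032] [0.50591069 0.17394894 0.28764938]
lid z [0.54087736 0.20282535 0.07223041] [0.48804342 0.19146281 0.0715283 ]
[560 172  28  23 429] 0.0875954794339398 ((0.5744770169258118, -0.1865035593509674), (0.024395395070314407, 0.029195303097367287), 1.8010419607162476)
[581 201  18  16 191] 0.08230595497276544 ((0.5484687685966492, -0.252172589302063), (0.018941262736916542, 0.015953699126839638), 16.40746307373047)
```

>>> servo_tool(commands=[[[-10,48,0],0,45],[[-10,48,0],0,45],[[-10,48,0],0,45],[[-10,48,0],0,45],[[-10,48,0],0,45],[[-10,48,0],0,45],[[-10,48,0],0,45],[[0,0,0],0,45],[[0,0,0],0,45]])

```text
time_s: 11.5
eef_pos: [0.4998, -0.1669, 0.2418]
eef_rot: [-0.001, 0.994, 0.111, -0.001]
wrist_force: [-0.5, -0.2, -0.1]
opening: 0.527
grasp_force: 0.0
```

Run:
```python
from h import *
o=ctrl.get_obs(); print(o['eef_pos'],o['opening'])
w=cam('wrist'); np.savez('w4.npz',**w); W=wpts(w); save('w4.png',w['color'])
h=W[...,2]; m=((h>.055)&(h<.095)).astype(np.uint8); n,cc,st,ce=cv2.connectedComponentsWithStats(m)
for i in range(1,n):
  if st[i,4]>60: q=W[cc==i]; t=q[q[:,2]>q[:,2].max()-.015]; print(st[i],q[:,2].max(),w['color'][cc==i].mean(0).astype(int),cv2.minAreaRect(q[:,:2].astype(np.float32)),cv2.minAreaRect(t[:,:2].astype(np.float32))[0:3])
f=dict(np.load('w3.npz')); print('frame', atz(f,np.array([344.5,328,361,328,361]),np.array([125.5,109,109,142,142]),.072))
```

```text
[ 0.49980098 -0.1669127   0.24184518] 0.5274609247739104
[283   3  26  23 469] 0.06754964517775064 [ 64 100 178] ((0.6693506240844727, -0.10617171972990036), (0.024383261799812317, 0.025401312857866287), 20.844789505004883) ((0.6693506240844727, -0.10617171972990036), (0.024383261799812317, 0.025401312857866287), 20.844789505004883)
[   23    19   108   134 11524] 0.07442415543299469 [187 151 120] ((0.5512333512306213, 0.1837015151977539), (0.15750683844089508, 0.20322968065738678), 12.829225540161133) ((0.5512241721153259, 0.18374189734458923), (0.15750683844089508, 0.20314687490463257), 12.829225540161133)
[433  37  27  28 452] 0.06782163158370857 [ 59  95 175] ((0.6748925447463989, -0.2772209942340851), (0.025165796279907227, 0.0262625552713871), 52.766780853271484) ((0.6748925447463989, -0.2772209942340851), (0.025165796279907227, 0.0262625552713871), 52.766780853271484)
[242  86  29  30 502] 0.06774152411002343 [ 64 100 176] ((0.5669299364089966, -0.08470968902111053), (0.025266025215387344, 0.026240896433591843), 68.56005096435547) ((0.5669299364089966, -0.08470968902111053), (
[... 920 characters left out ...]
61088125 [131 107  76] ((0.13593825697898865, -1.222171425819397), (0.24906615912914276, 0.052469972521066666), 0.07467744499444962) ((0.13236412405967712, -1.2224777936935425), (0.05132516101002693, 0.19838379323482513), 89.80792999267578)
[172 381  25  19 239] 0.0948954271242809 [51 61 68] ((0.07519683241844177, -0.022045210003852844), (0.015980571508407593, 0.04096183180809021), 27.87248992919922) ((0.0714581236243248, -0.011497441679239273), (0.018957683816552162, 0.006073427852243185), 81.1363296508789)
frame [[0.55589452 0.15868974 0.072     ]
 [0.56877342 0.17936288 0.072     ]
 [0.57698611 0.14598632 0.072     ]
 [0.53492438 0.17147439 0.072     ]
 [0.54304754 0.13752107 0.072     ]]
```

View pics/w4.png

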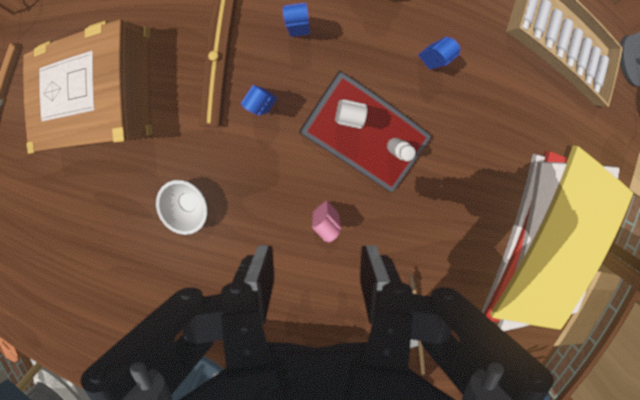

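The seal's top is at (351,113) px, giving world (0.574, -0.187), yaw 2.7°, top z 0.0877 (expected 0.086). The frame centre is about (0.556, 0.1587). Next I move above the seal.

>>> servo_tool(commands=[[[0,0,0],0.176,45],[[24.4,8,0],0,45],[[24.4,8,0],0,45],[[24.4,7.6,0],0,45],[[0,0,35],0,45],[[0,0,35],0,45],[[0,0,32],0,45],[[0,0,20],0,45],[[0,0,0],0,45],[[0,0,0],0,45]])

```text
time_s: 12.8
eef_pos: [0.5759, -0.1877, 0.1231]
eef_rot: [0.001, 1.0, 0.024, 0.001]
wrist_force: [0.5, -0.3, -0.0]
opening: 0.528
grasp_force: 0.0
```

Run:
```python
from h import *
o=ctrl.get_obs(); print(o['eef_pos'],o['eef_rot'],o['opening'])
w=cam('wrist'); W=wpts(w); s=cam('scene'); S=pts(s)
for nm,Q in(('w',W),('s',S)):
  r=Q-o['eef_pos']; m=(np.abs(r[...,0])<.02)&(np.abs(r[...,1])>.016)&(np.abs(r[...,1])<.045)&(Q[...,2]>.075)&(Q[...,2]<.2)
  for sg in(1,-1):
    q=r[m&(sg*r[...,1]>0)]; print(nm,sg,len(q),np.sort(q[:,2])[:8:2]) if len(q) else 0
h=W[...,2]; m=((h>.055)&(h<.095)).astype(np.uint8); n,cc,st,ce=cv2.connectedComponentsWithStats(m)
for i in range(1,n):
  q=W[cc==i]
  if st[i,4]>60 and abs(q.mean(0)[:2]-[.574,-.187]).max()<.03: print(st[i],q[:,2].max(),cv2.minAreaRect(q[:,:2].astype(np.float32)))
a=cv2.resize(s['color'][170:330,140:300],(640,640),interpolation=cv2.INTER_CUBIC)[:590]
b=w['color'][60:360,180:460]; save('g1.png',np.hstack([cv2.resize(a,(420,390)),cv2.resize(b,(364,390))]))
```

```text
[ 0.57585911 -0.18773556  0.12306119] [5.10791923e-04 9.99707760e-01 2.41521672e-02 8.97520844e-04] 0.5283781595941939
w 1 4358 [0.01119003 0.01154688 0.01161879 0.01264345]
w -1 4060 [0.01187867 0.01236059 0.01247783 0.01261827]
s 1 406 [0.0115724  0.01374931 0.01382826 0.01443579]
s -1 421 [0.0131652  0.01461109 0.01549507 0.0163568 ]
[ 295  196   39   43 1515] 0.0872412372007775 ((0.5745623111724854, -0.18690700829029083), (0.02630719542503357, 0.025219840928912163), 1.2118324041366577)
```

View pics/g1.png

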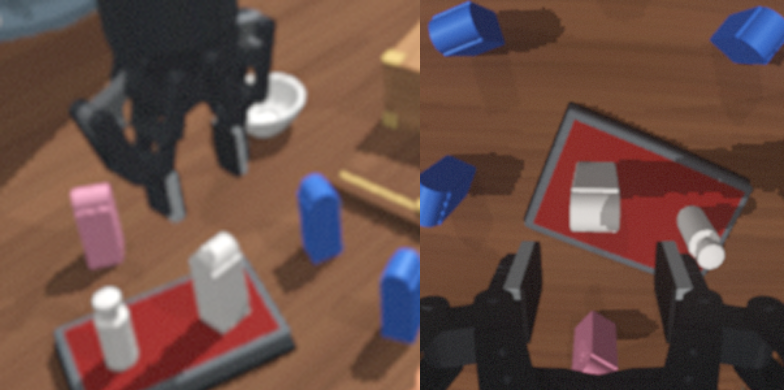

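The fingertips are at TCP +11 mm (measured by both cameras), not 22 mm ahead. The jaws straddle the arched white seal, with the round seal clear to the right. I descend in stages.

>>> servo_tool(commands=[[[-1,-1,20],0,45],[[0,0,20],0,45],[[0,0,20],0,45],[[0,0,15],0,45],[[0,0,10],0,45],[[0,0,0],0,45]])

```text
time_s: 13.65
eef_pos: [0.5733, -0.1864, 0.0357]
eef_rot: [-0.0, 1.0, 0.024, -0.001]
wrist_force: [0.4, -0.4, 0.8]
opening: 0.524
grasp_force: 0.0
```

Run:
```python
from h import *
o=ctrl.get_obs(); print(o['eef_pos'],o['wrist_force'])
w=cam('wrist'); W=wpts(w); r=W-o['eef_pos']
m=(np.abs(r[...,0])<.02)&(np.abs(r[...,1])>.016)&(np.abs(r[...,1])<.045)&(W[...,2]>.03)&(W[...,2]<.2)
for sg in(1,-1):
    q=r[m&(sg*r[...,1]>0)]; print(sg,len(q),np.sort(q[:,2])[:8:2]) if len(q) else 0
save('g2.png',w['color'][160:400,170:470])
```

```text
[ 0.57334145 -0.18642738  0.03568823] [ 0.38390901 -0.39579748  0.78295525]
1 7939 [0.0109805  0.01171981 0.01231877 0.01243167]
-1 7005 [0.01133487 0.01219438 0.01234579 0.01240726]
```

View pics/g2.png

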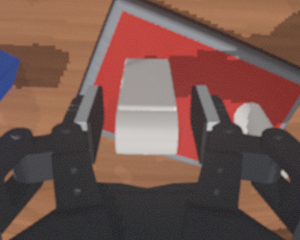

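The wrist crop shows the jaws on either side of the square seal (147,105), with the round seal clear at (250,120). I lower a bit more and grip. That was picture 10, so from here I use numbers only.

>>> servo_tool(commands=[[[1,0,5],0,45],[[0,0,5],0,45],[[0,0,0],0,45],[[0,0,0],0,0],[[0,0,0],0,0],[[0,0,0],0,0],[[0,0,0],0,0],[[0,0,0],0,0],[[0,0,0],0,0]])

```text
time_s: 14.82
eef_pos: [0.575, -0.1867, 0.0269]
eef_rot: [0.0, 1.0, 0.024, 0.0]
wrist_force: [0.4, 0.3, 2.2]
opening: 0.283
grasp_force: 59.0
```

>>> servo_tool(commands=[[[0,0,-10],0,0],[[0,0,-20],0,0],[[0,0,-35],0,0],[[0,0,-35],0,0],[[0,0,-40],0,0],[[0,0,0],0,0],[[0,0,0],0,0],[[0,0,0],0,0]])

```text
time_s: 15.82
eef_pos: [0.5739, -0.1861, 0.1654]
eef_rot: [-0.001, 1.0, 0.024, -0.001]
wrist_force: [0.0, -0.3, -1.7]
opening: 0.287
grasp_force: 58.8
```

```bash
cat > seal.py <<'E'
from h import *
from scipy.spatial.transform import Rotation as Ro
def seal():
  o=ctrl.get_obs(); x=o['eef_rot']; M=Ro.from_quat([x[1],x[2],x[3],x[0]]).as_matrix(); p=o['eef_pos']
  print(p,'yaw',np.degrees(np.arctan2(M[1,0],M[0,0])),o['wrist_force'],o['grasp_force'],o['opening'])
  for nm in('scene','wrist'):
    c=cam(nm); Q=pts(c) if nm=='scene' else wpts(c); k=c['color'].astype(int)
    r=(Q-p)@M  # tool frame
    white=(k.min(2)>105)&(k.max(2)-k.min(2)<35)
    m=white&(np.abs(r[...,0])<.03)&(np.abs(r[...,1])<.02)&(r[...,2]>-.07)&(r[...,2]<.03)
    q=r[m]; print(nm,m.sum())
    if m.sum()>20: print(' tool x,y,z pct2/50/98',np.percentile(q,[2,50,98],axis=0).round(4).tolist()); print(' base z (tool)',np.sort(q[:,2])[-8::3], 'top',q[:,2].min())
    # side face away (tool +x) plane
    f=q[(q[:,2]>-.045)&(q[:,0]>.009)]
    if len(f)>40:
      n=np.linalg.svd(f-f.mean(0),full_matrices=False)[2][2]; n*=np.sign(n[0]); print(' face n',n.round(3),f.mean(0).round(4),len(f))
if __name__=='__main__': seal()
E
python3 seal.py
```

```text
[ 0.57393545 -0.18612584  0.16535099] yaw 2.7411495784081086 [ 0.00838571 -0.30738091 -1.65253363] 58.83225917816162 0.28689025250154515
scene 690
 tool x,y,z pct2/50/98 [[-0.0023, -0.0167, -0.0595], [0.011, 0.002, -0.0304], [0.0129, 0.0189, 0.0038]]
 base z (tool) [0.00446941 0.00499699 0.00552865] top -0.06762971994954878
 face n [ 1.     0.009 -0.008] [ 0.0113  0.0016 -0.0224] 447
wrist 3984
 tool x,y,z pct2/50/98 [[-0.0059, -0.0112, -0.0593], [0.0074, 0.001, -0.0553], [0.0124, 0.013, -0.0189]]
 base z (tool) [0.00027905 0.00164989 0.00238391] top -0.060412391457660884
 face n [ 1.    -0.005  0.003] [ 0.012   0.001  -0.0305] 509
```

>>> servo_tool(commands=[[[-4,-20,-5],0,0],[[-8,-40,-5],0,0],[[-8,-40,-5],0,0],[[-8,-40,-5],0,0],[[-8,-40,-5],0,0],[[-8,-40,-5],0,0],[[-8,-40,-5],0,0],[[-8,-40,0],0,0],[[-8,-40,0],0,0],[[0,0,0],-0.176,0],[[0,0,0],0,0],[[0,0,0],0,0]])

```text
time_s: 17.42
eef_pos: [0.4904, 0.1498, 0.2016]
eef_rot: [-0.0, 0.994, 0.11, -0.0]
wrist_force: [0.2, -0.5, -1.1]
opening: 0.291
grasp_force: 59.1
```

```bash
cat > frame.py <<'E'
from h import *
from scipy.optimize import least_squares
from scipy.ndimage import map_coordinates
# resample lid plane at z=.072 in case axes (yaw 12.83) around guess; find the dark square by matching
def rect(w,c,yaw,wrist,N=120,s=.0005):
    a=(np.arange(N)-N/2+.5)*s; X,Y=np.meshgrid(a,a,indexing='ij'); cy,sy=np.cos(yaw),np.sin(yaw)
    P=np.stack([c[0]+cy*X-sy*Y,c[1]+sy*X+cy*Y,0*X+.072],-1); q=P@w['R'].T+w['t']
    if wrist:
        th=np.arctan2(np.hypot(q[...,0],q[...,1]),q[...,2]); ph=np.arctan2(q[...,1],q[...,0]); u,v=w['cx']+w['fx']*th*np.cos(ph),w['cy']+w['fy']*th*np.sin(ph)
    else: u,v=w['cx']+w['fx']*q[...,0]/q[...,2],w['cy']+w['fy']*q[...,1]/q[...,2]
    g=w['color'].astype(float).mean(2); return map_coordinates(g,[v,u],order=1)
def find(nm,g0=(.556,.1587)):
    w=cam(nm); best=None
    for yaw in np.radians([10.8,11.8,12.8,13.8,14.8]):
        I=rect(w,g0,yaw,nm=='wrist')
        for half in (35,36,37):
            k=np.zeros((2*half+5,)*2,np.float32); cv2.rectangle(k,(2,2),(2*half+2,2*half+2),1,3)
            R=cv2.matchTemplate(I.astype(np.float32),1-k,cv2.TM_CCOEFF_NORMED); _,m,_,l=cv2.minMaxLoc(R)
            if best is None or m>best[0]:
                ix=l[1]+half+2; iy=l[0]+half+2; d=(np.array([ix,iy])-59.5)*.0005
                best=(m,np.degrees(yaw),half,g0[0]+np.cos(yaw)*d[0]-np.sin(yaw)*d[1],g0[1]+np.sin(yaw)*d[0]+np.cos(yaw)*d[1])
    print(nm,best)
    return w
if __name__=='__main__':
    o=ctrl.get_obs(); print(o['eef_pos'],o['eef_rot'])
    for nm in('wrist','scene','top'): find(nm)
E
python3 frame.py
```

```text
[0.49041021 0.14975411 0.20164724] [-2.29182629e-05  9.93928647e-01  1.10026495e-01 -1.17654491e-04]
wrist (0.9156017303466797, np.float64(13.8), 35, np.float64(0.5587302526341462), np.float64(0.15911318343836367))
scene (0.6939501762390137, np.float64(14.800000000000002), 35, np.float64(0.5582117342422747), np.float64(0.16109441676438124))
top (0.2996622622013092, np.float64(14.800000000000002), 35, np.float64(0.5697505278985779), np.float64(0.15069700165497749))
```

>>> servo_tool(commands=[[[23,1.7,0],0,0],[[23,1.5,0],0,0],[[21.5,1.5,0],0,0],[[0,0,30],0,0],[[0,0,30],0,0],[[0,0,25],0,0],[[0,0,15],0,0],[[0,0,0],0,0],[[0,0,0],0,0],[[0,0,0],0,0]])

```text
time_s: 18.82
eef_pos: [0.5585, 0.1602, 0.103]
eef_rot: [0.0, 0.994, 0.112, 0.001]
wrist_force: [-0.1, 0.0, -1.4]
opening: 0.286
grasp_force: 59.1
```

```bash
python3 seal.py
python3 - <<'E'
from frame import *
for n in('wrist','scene'): find(n,(.5575,.1592))
c=cam('scene'); P=pts(c); L=P[110:240,270:390].reshape(-1,3); n,L=lid(c,(270,390,110,240)); print('lid',np.arccos(n[2]),np.median(L[:,2]))
E
```

```text
[0.55849947 0.16018351 0.10301976] yaw 12.81584012002872 [-0.14677502  0.01149225 -1.38777276] 59.08153295516968 0.28643163537309185
scene 324
 tool x,y,z pct2/50/98 [[-0.0277, -0.0179, -0.0554], [0.0096, 0.0045, 0.0007], [0.0277, 0.0192, 0.0299]]
 base z (tool) [0.02991983 0.02995179 0.02997356] top -0.05985655834778259
 face n [ 0.989  0.008 -0.147] [ 0.0137  0.0023 -0.0064] 155
wrist 6093
 tool x,y,z pct2/50/98 [[-0.0057, -0.0156, -0.0592], [0.0097, -0.0003, -0.0485], [0.0195, 0.0148, 0.0298]]
 base z (tool) [0.02999321 0.02999508 0.02999744] top -0.06019877800995514
 face n [ 0.996  0.012 -0.09 ] [ 0.0124 -0.0008 -0.0154] 2523
wrist (0.26063743233680725, np.float64(12.8), 35, np.float64(0.5586635495684771), np.float64(0.15972072296060072))
scene (0.40571898221969604, np.float64(14.800000000000002), 35, np.float64(0.55631817615328), np.float64(0.1705237931981878))
lid 0.0017263047664017577 0.07293612132997893
```

>>> servo_tool(commands=[[[0,0,8],0,0],[[0,0,7],0,0],[[0,0,4],0,0],[[0,0,2],0,0],[[0,0,0],0,0],[[0,0,0],0,0]])

```text
time_s: 19.82
eef_pos: [0.5578, 0.1601, 0.0809]
eef_rot: [0.0, 0.994, 0.112, 0.0]
wrist_force: [-0.3, -0.8, -0.4]
opening: 0.287
grasp_force: 59.1
```

Run:
```python
from frame import *
import seal
o=ctrl.get_obs(); print(o['eef_pos'],o['wrist_force'])
find('wrist',(.5575,.1592))
from scipy.spatial.transform import Rotation as Ro
# frame lines visible around seal: darkness profile on lid plane in tool axes about the TCP, wrist camera
w=cam('wrist'); yaw=np.radians(12.83); I=rect(w,o['eef_pos'][:2],yaw,True,N=96)
np.set_printoptions(linewidth=250)
print('along +x, mean |y|<8mm:'); print(I[48:,32:64].mean(1).astype(int))
print('along y at x 13..16mm:'); print(I[75:80,:].mean(0).astype(int))
s=cam('scene'); J=rect(s,o['eef_pos'][:2],yaw,False,N=96)
print('scene +x'); print(J[48:,40:64].mean(1).astype(int)); print('scene -y'); print(J[32:64,:48].mean(0).astype(int)); print('scene y at x=14'); print(J[75:80,:].mean(0).astype(int))
```

```text
[0.55775355 0.16013633 0.08090662] [-0.32899053 -0.75933578 -0.40259488]
wrist (0.17088748514652252, np.float64(11.8), 35, np.float64(0.5586724602229917), np.float64(0.15970033691199267))
along +x, mean |y|<8mm:
[119 119 119 119 119 119 119 119 119 119 118 118 118 117 116 116 114 113 116 129 155 183 201 211 215 216 216 216 215 215 215 216 217 213 194 157 127 128 168 201 212 215 214 214 214 214 215 215]
along y at x 13..16mm:
[214 215 217 217 217 216 214 205 183 144 119 142 191 213 216 217 217 217 217 217 217 217 216 216 215 215 215 215 214 212 211 211 211 212 213 213 214 214 214 215 215 217 217 217 216 216 217 217 216 217 218 217 217 215 214 214 214 215 216 216 216 217
 218 218 219 219 219 219 218 217 217 216 215 215 215 214 214 214 213 205 176 133 136 169 199 214 218 218 218 218 218 217 217 216 216 216]
scene +x
[142 142 142 142 142 143 143 144 146 148 151 154 159 165 171 178 186 194 203 211 218 225 231 236 240 243 245 247 247 246 245 243 241 239 237 235 234 233 234 235 237 239 241 243 246 248 250 251]
scene -y
[181 181 181 180 179 179 177 176 175 174 173 171 170 169 169 168 167 166 166 165 164 164 164 163 163 163 162 161 161 160 159 158 157 157 156 155 154 153 152 151 150 149 149 148 148 147 147 147]
scene y at x=14
[249 249 248 247 246 245 244 243 242 241 240 239 238 237 236 235 234 233 233 232 232 232 233 234 235 236 237 238 239 240 241 241 241 242 242 242 243 244 244 245 245 245 245 245 245 245 245 245 246 246 246 246 246 246 246 246 246 246 246 246 247 247
 246 245 245 244 243 243 242 241 240 239 238 236 235 234 233 232 231 230 229 229 229 230 230 231 233 234 236 237 239 241 243 244 246 247]
```

The seal's centre is within 1 mm of the frame's. I lower it into contact.

>>> servo_tool(commands=[[[0,0,1],0,0],[[0,0,1],0,0],[[0,0,0],0,0],[[0,0,0],0,0]])

```text
time_s: 20.48
eef_pos: [0.5577, 0.1601, 0.0789]
eef_rot: [0.0, 0.994, 0.112, 0.0]
wrist_force: [-1.1, 0.6, 1.1]
opening: 0.286
grasp_force: 59.3
```

>>> servo_tool(commands=[[[0,0,1],0,0],[[0,0,0],0,0],[[0,0,0],0,0]])

```text
time_s: 20.85
eef_pos: [0.5577, 0.1601, 0.0788]
eef_rot: [0.0, 0.994, 0.112, 0.0]
wrist_force: [-4.9, -1.7, 9.1]
opening: 0.288
grasp_force: 60.5
```

>>> servo_tool(commands=[[[0,0,-0.3],0,0],[[0,0,0],0,0],[[0,0,0],0,0],[[0,0,0],0,0]])

```text
time_s: 21.35
eef_pos: [0.5577, 0.1601, 0.0788]
eef_rot: [0.0, 0.994, 0.112, 0.0]
wrist_force: [-2.6, -0.3, 6.2]
opening: 0.284
grasp_force: 60.1
```

Run:
```python
from frame import *
import seal
seal.seal()
o=ctrl.get_obs(); w=cam('wrist'); I=rect(w,o['eef_pos'][:2],np.radians(12.83),True,N=96)
x=I[48:,32:64].mean(1); y=I[75:80].mean(0)
print('frame line +x',np.argmin(x[28:]) *.5+14.25,'seal edge',np.argmax(np.diff(x[:28]))*.5+.5,'y',(np.argmin(y[:20])-47.5)*.5,(np.argmin(y[74:])+74-47.5)*.5)
c=cam('scene'); n,L=lid(c,(270,390,110,240)); print('lid',np.arccos(n[2]),np.median(L[:,2]))
```

```text
[0.55770885 0.16011722 0.07883985] yaw 12.830985059448745 [-2.63874402 -0.33695318  6.22500732] 60.13832867145538 0.284081359853426
scene 309
 tool x,y,z pct2/50/98 [[-0.0286, -0.0185, -0.0552], [0.0105, 0.0075, -0.001], [0.0287, 0.0192, 0.0068]]
 base z (tool) [0.00674223 0.00695148 0.00716979] top -0.05730100582987816
 face n [ 0.976  0.032 -0.214] [ 0.0149  0.0016 -0.0101] 169
wrist 8313
 tool x,y,z pct2/50/98 [[-0.0046, -0.0181, -0.0592], [0.0115, -0.0004, -0.0286], [0.0287, 0.0177, 0.0074]]
 base z (tool) [0.00803784 0.00806191 0.00826621] top -0.06045196151927732
 face n [ 0.972  0.009 -0.235] [ 0.0162 -0.0006 -0.0065] 4598
frame line +x 18.75 seal edge 11.0 y -18.75 17.25
lid 0.0011223453617898083 0.07292573668477695
```

Run:
```python
from h import *
from scipy.spatial.transform import Rotation as Ro
o=ctrl.get_obs(); x=o['eef_rot']; M=Ro.from_quat([x[1],x[2],x[3],x[0]]).as_matrix()
w=cam('wrist'); r=((wpts(w)-o['eef_pos'])@M).reshape(-1,3)
f=r[(abs(r[:,1])<.009)&(r[:,2]>-.045)&(r[:,2]<-.004)&(r[:,0]>.009)&(r[:,0]<.016)]
n=np.linalg.svd(f-f.mean(0),full_matrices=False)[2][2]; n*=np.sign(n[0]); print('face',n,f.mean(0),len(f),M[:,2])
if abs(n[2])<.05 and 4<o['wrist_force'][2]<11: print(ctrl.hand_in())
```

```text
face [9.99998915e-01 2.67450088e-04 1.44866560e-03] [ 1.18038247e-02  1.75737130e-05 -2.70818538e-02] 1590 [ 2.74690100e-04 -8.18876048e-05 -9.99999959e-01]
the job is handed in; nothing more can be done
None
```

I handed the job in at about 21 s with the lid shut (about 0.001 rad) and the square seal still gripped and upright, about 1 mm off the frame's centre and pressed there with roughly 7 N; the judge returned no verdict, and I did not re-measure the loose items at the end.

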